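# Lay out a service kit in its fitted trays

### The job

Lay out the service kit: pick the relay base, the terminal block, the small carton of spares and the grease tin out from among the things on the two tables and put each into the shallow tray made for its shape and size (the one that leaves about a finger's width all round it, not a larger one). Each must stand upright, flat on the tray's floor inside the walls, and be let go; leave the hex key set and the red screwdriver where they lie.

Things in the scene. Friction and masses are not known exactly. Their poses are not given: they have to be found in the camera images.
- relay_base: Relay base: low black block, 33 wide (own x) x 55 long (own y) x 46 mm high, with a row of pale screw heads along its raised edge. The solid base is 30 mm wide (x from -14 to +16 mm) up to 28 mm height; above that only an 11 mm thick ridge along the -x side remains (x -16 to -5 mm). Loose, about 80 g. Origin: centre of the footprint on the underside; z up. Upright at the start; grasp it across its width (x) from above.
- terminal_block: Terminal block: black block like the relay base but clearly longer, 36 wide (own x) x 85 long (own y) x 48 mm high, with a row of pale screw heads along its raised edge. The base is 36 mm wide up to 30 mm height; above that only a 14 mm thick ridge near the +x side remains (x +3 to +17 mm). Loose, about 120 g. Origin: centre of the footprint on the underside; z up. Upright at the start; grasp it across its width (x) from above.
- carton: Small brown cardboard carton (spares) standing upright, closed and rigid, 58 wide (own x) x 71 long (own y) x 98 mm high. Loose, about 160 g. Origin: centre of the footprint on the underside; z up. Upright at the start; grasp it across its width (x) from above. Taller fixed things: clamp post (right-hand table), a frame to 0.6 m high at x > 0.28, y < -0.38, an open box at x > 0.78, y 0.18..0.48.
- grease_tin: Flat round grease tin, white with a red lid that is fixed shut, 66 mm in diameter, 36 mm high. Loose, about 110 g. Origin: centre of the footprint on the underside; z up. Upright at the start; grasp it across its diameter from above. Right-hand table (y < 0.03), fixed behind the parts: clamp post 0.32 m high, x 0.55..0.71, y -0.14..-0.04; its lever x 0.52..0.56, y -0.22..-0.09, z 0.27..0.35.
- tray_relay_base: Shallow open kit tray with aluminium walls and a grey floor, fixed to the table, made for the relay base: rectangular, inside 53 (own x) x 75 mm (own y), outside 59 x 81 mm, so 10 mm to spare beside the part on every side; walls 3 mm thick, their tops 10 mm above the table; floor 2 mm thick. Origin: centre of its underside, at table height (z = 0); z up. The part's long side lies along the tray's long side (y), either end first.
- tray_terminal_block: Shallow open kit tray with aluminium walls and a grey floor, fixed to the table, made for the terminal block: rectangular, inside 56 (own x) x 105 mm (own y), outside 62 x 111 mm, so 10 mm to spare beside the part on every side; walls 3 mm thick, their tops 10 mm above the table; floor 2 mm thick. Origin: centre of its underside, at table height (z = 0); z up. The part's long side lies along the tray's long side (y), either end first.
- tray_carton: Shallow open kit tray with aluminium walls and a grey floor, fixed to the table, made for the carton: rectangular, inside 78 (own x) x 91 mm (own y), outside 84 x 97 mm, so 10 mm to spare beside the part on every side; walls 3 mm thick, their tops 10 mm above the table; floor 2 mm thick. Origin: centre of its underside, at table height (z = 0); z up. The part's long side lies along the tray's long side (y), either end first.
- tray_grease_tin: Shallow open kit tray with aluminium walls and a grey floor, fixed to the table, made for the grease tin: the only round one, inside diameter 86 mm, outside 92 mm, so 10 mm to spare beside the part on every side; walls 3 mm thick, their tops 10 mm above the table; floor 2 mm thick. Origin: centre of its underside, at table height (z = 0); z up.
- hex_keys: Bystander: set of hex keys fanned out of a black holder, lying flat, 88 x 48 x 9 mm. Loose; to be left where it is. Origin: centre of its underside.
- red_screwdriver: Bystander: screwdriver with a red handle, lying on the table, 160 x 26 x 24 mm, long axis its own x. Loose; to be left where it is. Origin: centre of its underside.
Things that resemble listed ones, but are neither listed nor needed, are in the scene too. What is shaped like the grease_tin but green or purple is not meant.

How it is judged:
By the outcome, as a careful person would: the job done as asked, in the order asked, and still so for the second after the job is handed in, with the robot touching nothing.
It also fails if it takes over 120 s, if anything falls off the work surface, if the arm or the gripper's body presses on something with over 40 N, if the wrist force passes 120 N, or if a joint passes its speed limit or range.

### The arm

A 6-joint arm with a two-finger parallel gripper is mounted at the origin on a cart in front of the work surface, level with it; the furniture and walls round the work are solid. World frame = base frame: x ahead of the robot, y to its left, z up, the work surface at z = 0. Lengths are in m, angles in rad, forces in N, time in s.
With the tool pointing down it reaches from about 0.325 to 0.775 m from the base axis. Payload 5.5 kg.
Tool frame: the origin (TCP) lies between the finger pads; the fingertips stand 11 mm ahead of it and the grasp point (between the pads) lies 8 mm behind it; z points along the fingers, y is the line along which they close (so a half turn about z gives the same grasp; the last joint's range is limited). The gripper opens to 85 mm and grips with 20 to 120 N. Pads are 22 mm wide; open, the fingers measure 114 mm over their backs; the gripper's body (76 mm by 85 mm) begins 54 mm behind the grasp point. The pads swing forward as they close: fully open they stand 13 mm farther back than shut.
Start: joints at [-1.187, 0.091, 1.231, -0, 1.82, -0.057], TCP at [0.256, -0.543, 0.205] pointing down, gripper open.
Joint ranges: [-2.87, 2.87], [-0.86, 2.18], [0.17, 2.46], [-1.51, 4.65], [0.06, 2.69], [-2.65, 2.65]. Speed limits (rad/s): [2.57, 2.57, 3.01, 3.14, 3.14, 3.14].

### API

Orientations are given as a rotation vector (axis times angle).
In Python, from workcell import get_state, camera, camera_info, hand_in gives the robot as it stands.
- The arm moves only by the tool carry_out, never from a script. Its argument "increments" is a list of rows, each an object with "offset": the shift along the tool's x, y, z in mm, a list of three; "turn": the turn about the tool's z in rad. In form: [{"offset": [x, y, z], "turn": turn}, ...]. A call has 1 to 5 rows; each row is the pose to reach, as a shift and turn from the pose commanded when the call began, along the tool's axes at that moment; what a row does not reach only later rows make up. A row lasts 1/12 s, in which the tool goes at most 41.7 mm and 7.16 degrees, less where a joint would pass 70% of its speed; a pose out of reach is approached as far as the arm can. A call with a gripper value outside its range is refused whole. "grip" is the gripper command: -1 is fully open, 1 is shut, values between are in proportion, set as the call begins (left out, the last holds). The fingers move at their own pace and stop on an object; "squeeze" is the grip in N (left out, the last holds). Time passes only in rows, so rows that repeat a pose let the fingers close. It gives the time, the measured TCP pose, the force, the opening and the grip force at its end, in the units of the state.
- get_state(): the state, without advancing time (a new reading comes with each control period).
- camera(name): name is "scene" or "top"; returns the picture (420x560x3 uint8, blue, green, red); there is no depth.
- camera_info(name): a dict with "vfov" (degrees; the focal length in pixels is half the picture's height over the tangent of half this angle, whatever the lens; pixels are square), "cx", "cy" (the principal point, pixels), "k1" (the pictures are not rectified: a ray, as slopes to the right and down, at radius r is drawn at 1 + k1 r^2 times it, then the intrinsics apply), "rvec" (rotation vector, rad) and "tvec" (3), from world to camera coordinates, as OpenCV has them. Camera axes: x right, y down, z forward; pixel columns grow to the right and rows downward; lengths in m; the calibration is good to about 2 mm. A picture is of the moment at which its call begins. camera_info takes no time and is no camera call.
- hand_in(): hands the job in; it is judged then, once.
The state is a dict: "time_s": time; "q": joint angles; "joint_vel": joint speeds; "effort": joint torques, N m; "tcp_pos": TCP position; "orientation": TCP orientation; "force": force on the tool from outside, world axes, zero at the start; "moment": the same for the moment, N m; "opening": finger opening in m; "finger_force": force on a finger pad.
Only numpy, scipy, OpenCV 4.12 (cv2) and the standard library are available. Lean on these libraries where they do the work, as an engineer would, in place of code of your own. Each camera call takes 0.05 s, during which the arm holds its last target. There are 200 camera calls.

## Working session

There is one attempt and no reset: what is moved stays moved. The work goes in short steps, Python scripts to look and compute and a tool call to move; the robot and the scene stay as the last step left them, time stands still between calls to the robot, and variables do not carry over. Pictures are saved under pics/ and viewed, at most 14 in all, crops included, and the job is handed in when it is done.

Besides the shell and the picture viewer there is one more tool, called after "Request:" by a JSON object that holds its "op" and its "data". carry_out: Moves the arm, as the interface text tells. Its arguments: {"type":"object","properties":{"increments":{"type":"array"},"grip":{"type":"number"},"squeeze":{"type":"number"}},"required":["increments"]}

```bash
mkdir -p pics; ls; python3 - <<'E'
from workcell import *
import cv2
for n in("scene","top"):
    cv2.imwrite(f"pics/{n}0.png",cv2.resize(camera(n),(800,600),interpolation=cv2.INTER_CUBIC)); print(camera_info(n))
print(get_state())
E
```

```text
pics
{'vfov': 52.800949791650275, 'cx': 283.3460165716148, 'cy': 204.23569940810535, 'k1': -0.11361841470312305, 'rvec': array([ 0.96538286, -2.50026453,  0.99399928]), 'tvec': array([0.47438123, 0.17319833, 0.77186342])}
{'vfov': 47.979752498296136, 'cx': 278.10577542662827, 'cy': 208.54861772006564, 'k1': -0.1575863099186883, 'rvec': array([ 2.13655282, -2.17451511,  0.16327921]), 'tvec': array([0.14521683, 0.49109036, 1.28524748])}
{'time_s': 0.1, 'q': array([-1.18668952e+00,  9.18185619e-02,  1.23179235e+00, -1.76406206e-05,
        1.81980507e+00, -5.66843281e-02]), 'joint_vel': array([-0.00043497, -0.00153246, -0.00359288, -0.00018793,  0.00154583,
        0.00028668]), 'effort': array([ 2.16063723e-03, -4.60216784e+01, -4.19218361e+01, -1.56055171e-05,
        1.06305242e-02,  5.82504754e-06]), 'tcp_pos': array([ 0.25587898, -0.54236279,  0.20432785]), 'orientation': array([-3.06384955e+00, -6.86401972e-01,  4.93012127e-04]), 'force': array([ 0.09568183,  1.19174068, -0.32632675]), 'moment': array([-0.02896611, -0.00425988, -0.02917817]), 'finger_force': 0.0, 'opening': 0.08524795205314531}
```

View pics/top0.png

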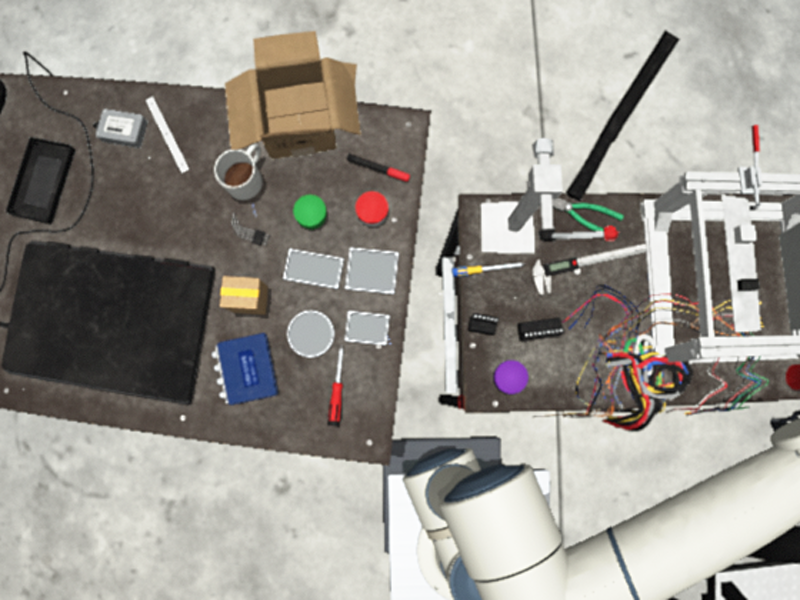

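View pics/scene0.png

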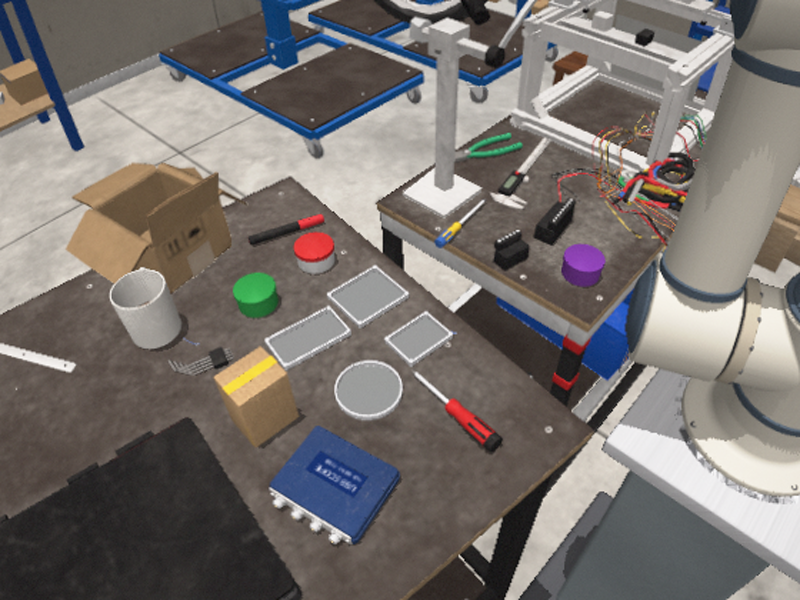

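The top view shows the trays: terminal tray (313,268), carton tray (372,270), round tray (311,333) and relay tray (368,328). The parts are the relay base (483,324), terminal block (541,330), carton (243,294) and red-lidded tin (371,208). I'll crop closer for exact corners.

```bash
python3 - <<'E'
from workcell import *
import cv2
t=camera("top"); s=camera("scene")
cv2.imwrite("pics/c1.png",cv2.resize(t[125:275,145:295],None,fx=4,fy=4,interpolation=cv2.INTER_CUBIC))
cv2.imwrite("pics/c2.png",cv2.resize(t[205:281,315:415],None,fx=7,fy=7,interpolation=cv2.INTER_CUBIC))
cv2.imwrite("pics/c3.png",cv2.resize(s[130:210,330:430],None,fx=7,fy=7,interpolation=cv2.INTER_CUBIC))
E
cat > h.py <<'E'
import numpy as np, cv2
from workcell import *
from scipy.spatial.transform import Rotation as R
def P(name,uv,z=0.0):
    "pixels (orig) -> world at height z"
    c=camera_info(name); f=210/np.tan(np.radians(c['vfov'])/2)
    d=(np.atleast_2d(uv)-[c['cx'],c['cy']])/f
    n=d.copy()
    for _ in range(20): n=d/(1+c['k1']*(n**2).sum(1,keepdims=True))
    M=R.from_rotvec(c['rvec']).as_matrix(); o=-M.T@c['tvec']
    w=np.c_[n,np.ones(len(n))]@M
    return (o+w*((z-o[2])/w[:,2:3]))[:,:2]
def go(x,y,z,yaw,f='tool'):
    """print offset in tool axes (mm) and turn to bring TCP to x,y,z with closing line (tool y) along yaw (world, mod pi)"""
    s=get_state(); M=R.from_rotvec(s['orientation']).as_matrix()
    d=M.T@(np.array([x,y,z])-s['tcp_pos'])*1000
    cur=np.arctan2(M[1,1],M[0,1]); t=-(yaw-cur); t=(t+np.pi/2)%np.pi-np.pi/2
    print('off',d.round(1),'turn',round(t,3),'alt',round(t-np.sign(t)*np.pi,3),'q6',s['q'][5].round(2),'tcp',s['tcp_pos'].round(4),'yaw',round(cur,3),'open',s['opening'].round(4),'t',s['time_s'],'tilt',M[2].round(3))
E
```

```text
(no output)
```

View pics/c1.png

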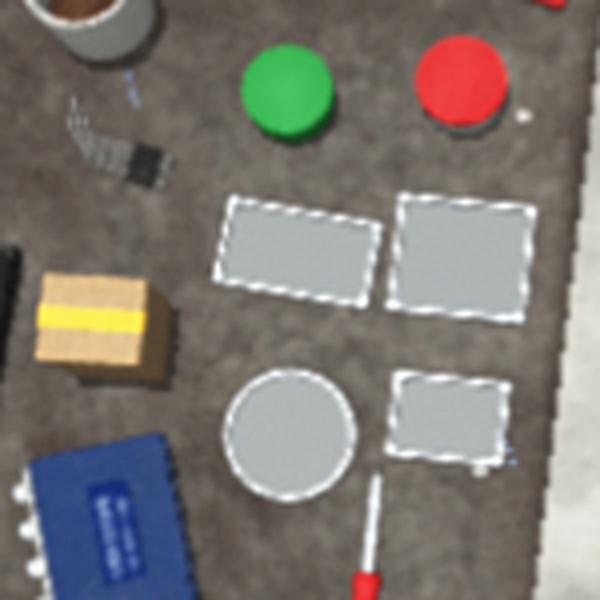

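View pics/c2.png

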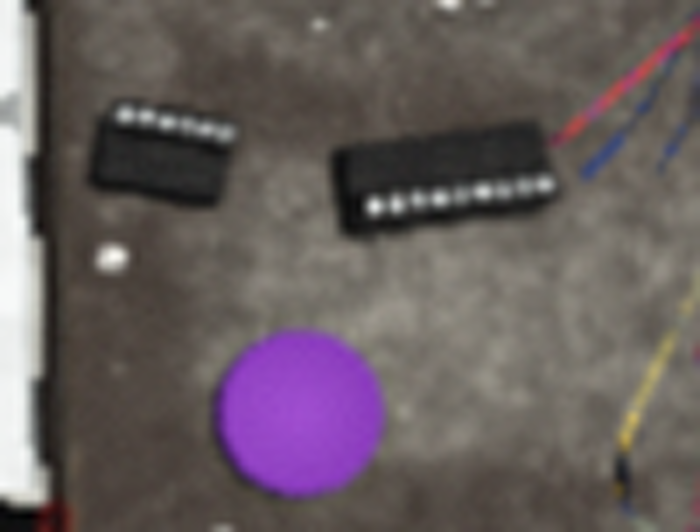

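View pics/c3.png

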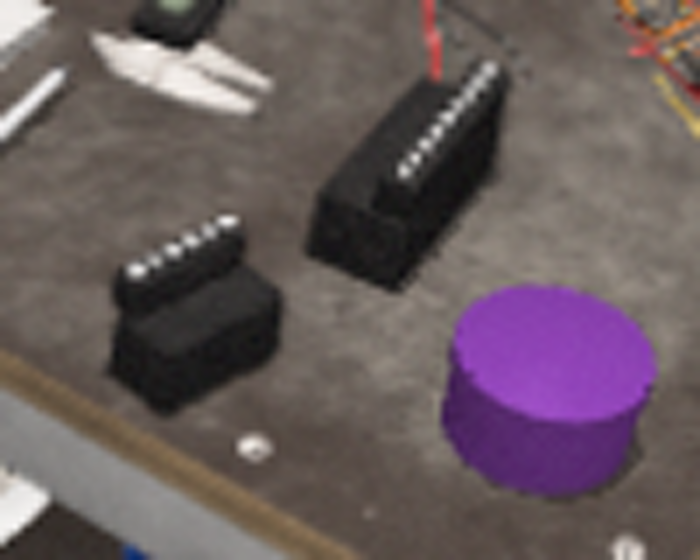

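Crop readings:
- **c1:** all tray corners are clear. Terminal tray corners are (230,197), (383,222), (367,307), (214,282).
- **c2:** relay screws run (125,114)–(228,133), ridge at the image top. Terminal screws run (375,206)–(546,185), ridge at the image bottom.
- **c3:** the same screws run (135,270)–(230,220) and (403,170)–(490,68).

```bash
cat > m.py <<'E'
from h import *
def c(u,s,o): return (np.array(u,float)+.5)/s-.5+o
def rect(n,u,z):
    p=P('top',c(u,4,[145,125]),z); q=p.mean(0)
    l=(p[1]-p[0]+p[2]-p[3])/2; w=(p[3]-p[0]+p[2]-p[1])/2
    print(n,q.round(4),'l,w',np.linalg.norm(l).round(4),np.linalg.norm(w).round(4),'yaw l,w',np.arctan2(l[1],l[0]).round(3),np.arctan2(w[1],w[0]).round(3))
rect('tterm',[(230,197),(383,222),(367,307),(214,282)],.01)
rect('tcart',[(398,192),(537,206),(523,322),(386,307)],.01)
rect('trel',[(395,370),(512,381),(505,465),(386,455)],.01)
rect('carton',[(45,272),(144,277),(137,364),(36,360)],.098)
print('round',P('top',c([(290,434),(224,434),(356,434)],4,[145,125]),.01))
print('tin',P('top',c([(461,80),(416,80),(506,80)],4,[145,125]),.036))
for n,t,s,z in(('relay',[(125,114),(228,133)],[(135,270),(230,220)],.046),('term',[(375,206),(546,185)],[(403,170),(490,68)],.048)):
    for p in(P('top',c(t,7,[315,205]),z),P('scene',c(s,7,[330,130]),z)):
        d=p[1]-p[0]; print(n,p.round(4).tolist(),'mid',p.mean(0).round(4),'len',np.linalg.norm(d).round(4),'yaw',np.arctan2(d[1],d[0]).round(3))
for n in('top','scene'):
    i=camera_info(n); print(n,-R.from_rotvec(i['rvec']).as_matrix().T@i['tvec'])
print(P('top',[(795/1.4286,377/1.4286)]))
E
python3 m.py
```

```text
tterm [0.5603 0.3039] l,w 0.1119 0.0628 yaw l,w -1.752 2.958
tcart [0.5549 0.1873] l,w 0.0993 0.0844 yaw l,w -1.694 3.019
trel [0.4393 0.197 ] l,w 0.0838 0.0602 yaw l,w -1.677 3.035
carton [0.5014 0.4339] l,w 0.0681 0.0593 yaw l,w -1.633 3.065
round [[0.42954764 0.30992365]
 [0.43024982 0.35684545]
 [0.42882027 0.26316699]]
tin [[0.67793805 0.18514398]
 [0.67849658 0.21720743]
 [0.67741386 0.15309053]]
relay [[0.4549, -0.0129], [0.4466, -0.0536]] mid [ 0.4507 -0.0333] len 0.0416 yaw -1.772
relay [[0.4512, -0.0112], [0.4426, -0.0525]] mid [ 0.4469 -0.0319] len 0.0422 yaw -1.777
term [[0.4163, -0.1109], [0.4232, -0.1802]] mid [ 0.4197 -0.1455] len 0.0696 yaw -1.472
term [[0.4128, -0.111], [0.4205, -0.1796]] mid [ 0.4166 -0.1453] len 0.069 yaw -1.459
top [0.31185468 0.15504756 1.3389644 ]
scene [0.06669179 0.61469605 0.68447741]
[[ 0.31446538 -0.70547056]]
```

Request:
{"op": "carry_out", "data": {"increments": [{"offset": [-4,-36,0],"turn": 0},{"offset": [-8,-72,0],"turn": 0},{"offset": [-11,-108,0],"turn": 0},{"offset": [-11,-108,0],"turn": 0}], "grip": -1}}

```text
time_s: 0.53
tcp_pos: [0.1977, -0.4453, 0.2049]
orientation: [-3.063, -0.685, 0.001]
force: [-0.2, -0.9, -0.0]
opening: 0.0855
finger_force: 0.0
```

Request:
{"op": "carry_out", "data": {"increments": [{"offset": [28,-27,0],"turn": -0.1},{"offset": [56,-53,0],"turn": -0.2},{"offset": [84,-80,0],"turn": -0.3},{"offset": [112,-106,0],"turn": -0.4},{"offset": [140,-133,0],"turn": -0.5}]}}

```text
time_s: 0.95
tcp_pos: [0.27, -0.2682, 0.2053]
orientation: [2.797, 1.429, 0.0]
force: [0.8, 0.9, 0.7]
opening: 0.0853
finger_force: 0.0
```

```bash
python3 -c "
from h import *
go(.4385,-.0305,.13,-.203)
go(.35,-.13,.2,-.203)"
```

```text
Traceback (most recent call last):
  File "h.py", line 18, in go
    print('off',d.round(1),'turn',round(t,3),'alt',round(t-np.sign(t)*np.pi,3),'q6',s['q'][5].round(2),'tcp',s['tcp_pos'].round(4),'yaw',round(cur,3),'open',s['opening'].round(4),'t',s['time_s'],'tilt',M[2].round(3))
                                                                                                                                                             ^^^^^^^^^^^^^^^^^^
AttributeError: 'float' object has no attribute 'round'
```

```bash
sed -i "s/s\['opening'\].round(4)/round(s['opening'],4)/; s/s\['q'\]\[5\].round(2)/round(float(s['q'][5]),2)/" h.py; python3 -c "
from h import *
go(.4385,-.0305,.12,-.203)"
```

```text
off [291.3  -2.8  85.3] turn -0.423 alt 2.718 q6 -0.25 tcp [ 0.27   -0.2682  0.2053] yaw -0.626 open 0.0853 t 0.95 tilt [ 0.  0. -1.]
```

Request:
{"op": "carry_out", "data": {"increments": [{"offset": [30,0,4],"turn": -0.09},{"offset": [60,0,8],"turn": -0.18},{"offset": [90,0,12],"turn": -0.27},{"offset": [120,-1,16],"turn": -0.36},{"offset": [146,-1,20],"turn": -0.423}]}}

```text
time_s: 1.37
tcp_pos: [0.3559, -0.1494, 0.1854]
orientation: [2.433, 1.986, 0.001]
force: [0.4, -0.3, -0.3]
opening: 0.0851
finger_force: 0.0
```

Request:
{"op": "carry_out", "data": {"increments": [{"offset": [33,14,16],"turn": 0},{"offset": [66,29,32],"turn": 0},{"offset": [100,44,48],"turn": 0},{"offset": [133,58,65],"turn": 0},{"offset": [133,58,65],"turn": 0}]}}

```text
time_s: 1.78
tcp_pos: [0.4396, -0.0277, 0.116]
orientation: [-2.429, -1.983, 0.003]
force: [-0.1, -1.1, -0.4]
opening: 0.0855
finger_force: 0.0
```

```bash
python3 - <<'E'
from h import *
go(.4385,-.0305,.021,-.203)
t=camera("top"); s=camera("scene")
a=cv2.resize(t[190:280,300:400],None,fx=4,fy=4,interpolation=cv2.INTER_CUBIC)
b=cv2.resize(s[110:210,310:410],None,fx=4,fy=4,interpolation=cv2.INTER_CUBIC)
a=cv2.copyMakeBorder(a,0,40,0,0,0)
cv2.imwrite("pics/g1.png",np.hstack([a,b]))
E
```

```text
off [-3.1  0.  95. ] turn 0.002 alt -3.14 q6 0.06 tcp [ 0.4396 -0.0277  0.116 ] yaw -0.201 open 0.0855 t 1.7833 tilt [ 0.002 -0.006 -1.   ]
```

View pics/g1.png

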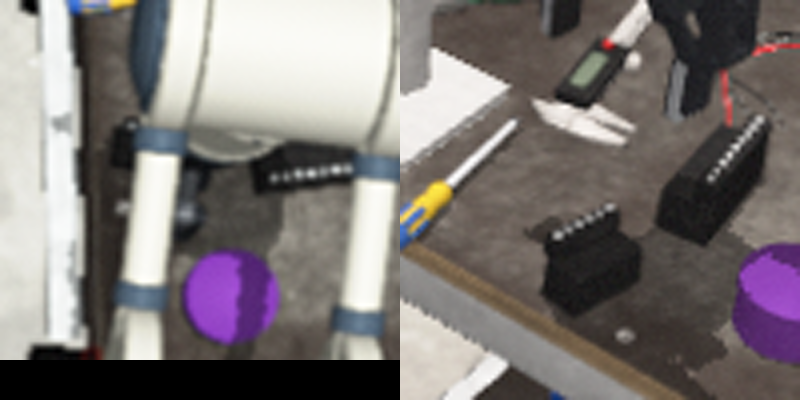

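The left half shows the arm hiding the relay. The right half shows the relay untouched at about (590,260), with the gripper above it. Descending now.

Request:
{"op": "carry_out", "data": {"increments": [{"offset": [-1,0,30],"turn": 0},{"offset": [-2,0,60],"turn": 0},{"offset": [-2,0,80],"turn": 0},{"offset": [-2,0,93],"turn": 0},{"offset": [-2,0,95],"turn": 0}]}}

```text
time_s: 2.3
tcp_pos: [0.437, -0.0359, 0.0232]
orientation: [-2.439, -1.976, 0.004]
force: [-0.9, 0.2, -0.2]
opening: 0.0851
finger_force: 0.0
```

```bash
python3 - <<'E'
from h import *
go(.4385,-.0305,.021,-.203); print(get_state()['force'])
s=camera("scene")
cv2.imwrite("pics/g2.png",cv2.resize(s[90:210,310:430],None,fx=5,fy=5,interpolation=cv2.INTER_CUBIC))
E
```

```text
off [5.6 0.4 2.2] turn -0.006 alt 3.136 q6 0.05 tcp [ 0.437  -0.0359  0.0232] yaw -0.209 open 0.0851 t 2.3 tilt [-0.001 -0.004 -1.   ]
[-0.94944169  0.21140995 -0.20203324]
```

View pics/g2.png

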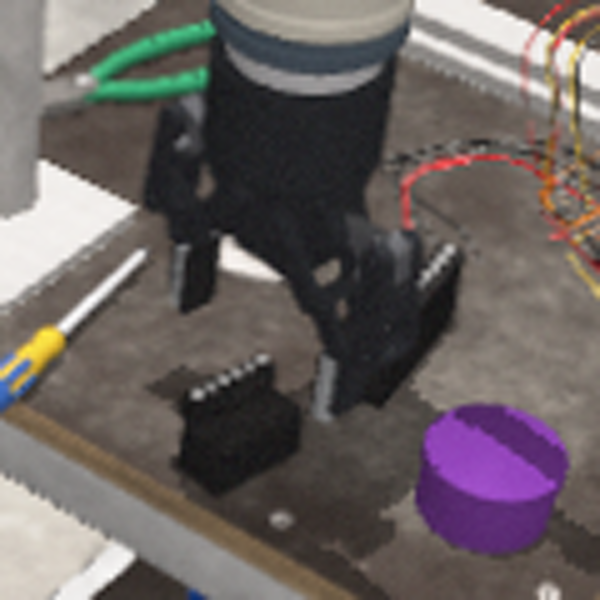

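The gripper appears too far right and up from the relay: tips at (325,415) and (185,310), relay at (240,425). I'll project the TCP to check.

```bash
cat >> h.py <<'E'
def proj(name,p):
    c=camera_info(name); f=210/np.tan(np.radians(c['vfov'])/2)
    K=np.array([[f,0,c['cx']],[0,f,c['cy']],[0,0,1]])
    return cv2.projectPoints(np.atleast_2d(p).astype(float),c['rvec'],c['tvec'],K,np.array([c['k1'],0,0,0]))[0][:,0]
E
python3 - <<'E'
from h import *
s=get_state(); print(s['tcp_pos'],s['time_s'])
M=R.from_rotvec(s['orientation']).as_matrix()
for y in(-.0425,.0425):
  for z in (0.011,-.002): print((proj('scene',s['tcp_pos']+M@[0,y,z])-[310,90])*5)
for z in (.02,.03,.04,.05,.06): print(z,P('scene',[[310+325/5,90+415/5],[310+185/5,90+308/5]],z))
E
```

```text
[ 0.43773988 -0.03582133  0.02450458] 2.35
[[304.90188108 480.2039175 ]]
[[308.68224273 459.50754195]]
[[181.87842401 381.37293985]]
[[184.32531686 360.75104232]]
0.02 [[ 0.41095577 -0.06391157]
 [ 0.50691556 -0.08351248]]
0.03 [[ 0.4057748  -0.05369892]
 [ 0.50029045 -0.07300485]]
0.04 [[ 0.40059382 -0.04348627]
 [ 0.49366533 -0.06249722]]
0.05 [[ 0.39541285 -0.03327362]
 [ 0.48704022 -0.05198958]]
0.06 [[ 0.39023188 -0.02306097]
 [ 0.48041511 -0.04148195]]
```

Request:
{"op": "carry_out", "data": {"increments": [{"offset": [5,0,0],"turn": 0},{"offset": [5,0,0],"turn": 0}]}}

```text
time_s: 2.52
tcp_pos: [0.4409, -0.03, 0.0274]
orientation: [2.438, 1.978, 0.004]
force: [-0.3, -0.4, -0.3]
opening: 0.085
finger_force: 0.0
```

```bash
python3 - <<'E'
from h import *
go(.4385,-.0305,.021,-.203); st=get_state()
s=camera("scene")
M=R.from_rotvec(st['orientation']).as_matrix()
for y in(-.0425,.0425):
  for z in (0.011,-.002): print((proj('scene',st['tcp_pos']+M@[0,y,z])-[310,90])*5)
t=camera("top")
cv2.imwrite("pics/g3.png",cv2.resize(s[90:210,310:430],None,fx=5,fy=5,interpolation=cv2.INTER_CUBIC))
E
```

```text
off [-1.  -2.3  6.4] turn -0.005 alt 3.137 q6 0.06 tcp [ 0.4409 -0.03    0.0274] yaw -0.208 open 0.085 t 2.5167 tilt [ 0.001  0.003 -1.   ]
[[292.66871193 479.31522236]]
[[296.46531032 458.60022061]]
[[169.68937735 379.6003999 ]]
[[172.14497473 358.94484653]]
```

View pics/g3.png

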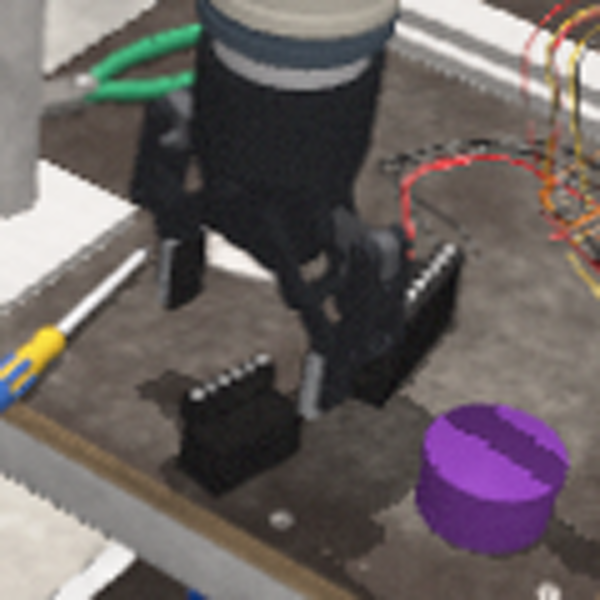

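The tips appear about 30 mm above where the state puts them: (312,415) seen against (296,459) projected. Closing gently here will tell: if the state is right, the fingers stop on the relay.

Request:
{"op": "carry_out", "data": {"increments": [{"offset": [0,0,0],"turn": 0},{"offset": [0,0,0],"turn": 0},{"offset": [0,0,0],"turn": 0},{"offset": [0,0,0],"turn": 0},{"offset": [0,0,0],"turn": 0}], "grip": 0.1, "squeeze": 20}}

```text
time_s: 3.03
tcp_pos: [0.4398, -0.0299, 0.0254]
orientation: [-2.439, -1.98, 0.0]
force: [0.1, 0.8, 1.0]
opening: 0.0385
finger_force: 0.0
```

Request:
{"op": "carry_out", "data": {"increments": [{"offset": [0,0,0],"turn": 0},{"offset": [0,0,0],"turn": 0},{"offset": [0,0,0],"turn": 0}], "grip": 0.5}}

```text
time_s: 3.28
tcp_pos: [0.4397, -0.0299, 0.0253]
orientation: [-2.439, -1.98, 0.0]
force: [-0.0, 1.2, -0.6]
opening: 0.0215
finger_force: 0.0
```

```bash
python3 - <<'E'
from h import *
go(.4385,-.0305,.021,-.203); st=get_state()
s=camera("scene")
M=R.from_rotvec(st['orientation']).as_matrix()
for z in (0.011,-.002): print((proj('scene',st['tcp_pos']+M@[0,0,z])-[310,90])*5)
cv2.imwrite("pics/g4.png",cv2.resize(s[90:210,310:430],None,fx=5,fy=5,interpolation=cv2.INTER_CUBIC))
E
```

```text
off [-0.8 -1.1  4.3] turn -0.004 alt 3.138 q6 0.06 tcp [ 0.4397 -0.0299  0.0253] yaw -0.207 open 0.0215 t 3.2833 tilt [ 0. -0. -1.]
[[231.32379717 432.72620806]]
[[234.35993759 412.04201462]]
```

View pics/g4.png

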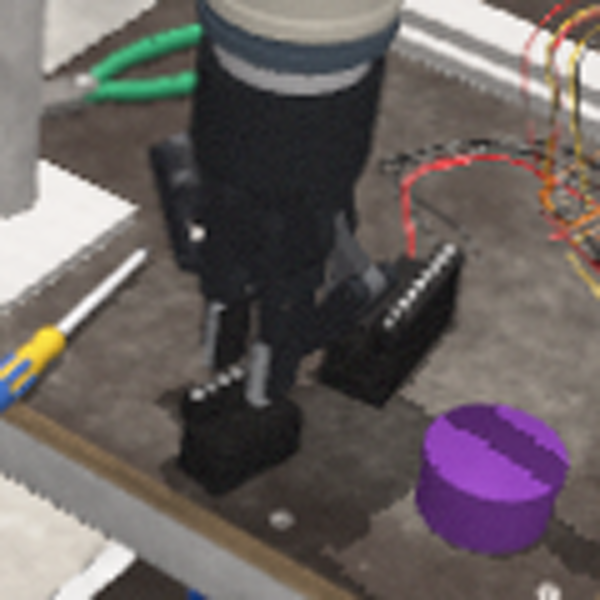

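The fingers closed to 21 mm without contact, with tips at (262,405) and (215,365), so they really are about 25 mm higher than reported. I'll open and go lower in small steps, watching the force.

Request:
{"op": "carry_out", "data": {"increments": [{"offset": [0,0,0],"turn": 0},{"offset": [0,0,0],"turn": 0},{"offset": [0,0,0],"turn": 0},{"offset": [0,0,0],"turn": 0},{"offset": [0,0,0],"turn": 0}], "grip": -0.5}}

```text
time_s: 3.75
tcp_pos: [0.4398, -0.0299, 0.0254]
orientation: [-2.439, -1.98, 0.0]
force: [0.3, -1.5, 0.5]
opening: 0.0638
finger_force: 0.0
```

Request:
{"op": "carry_out", "data": {"increments": [{"offset": [0,-1,5],"turn": 0},{"offset": [0,-1,10],"turn": 0},{"offset": [0,-1,15],"turn": 0},{"offset": [0,-1,18],"turn": 0},{"offset": [0,-1,18],"turn": 0}]}}

```text
time_s: 4.17
tcp_pos: [0.438, -0.0296, 0.006]
orientation: [-2.438, -1.979, 0.002]
force: [-1.1, -1.2, 0.3]
opening: 0.0639
finger_force: 0.0
```

```bash
python3 - <<'E'
from h import *
go(.4385,-.0305,.021,-.203); st=get_state(); print(st['force'])
s=camera("scene")
M=R.from_rotvec(st['orientation']).as_matrix()
o=st['opening']/2
for y in (-o,o): print((proj('scene',st['tcp_pos']+M@[0,y,.011])-[310,90])*5)
cv2.imwrite("pics/g5.png",cv2.resize(s[90:210,310:430],None,fx=5,fy=5,interpolation=cv2.INTER_CUBIC))
E
```

```text
off [ -0.8   0.7 -15. ] turn -0.004 alt 3.138 q6 0.06 tcp [ 0.438  -0.0296  0.006 ] yaw -0.207 open 0.0639 t 4.1667 tilt [-0.    -0.002 -1.   ]
[-1.07388286 -1.16250223  0.34760584]
[[275.94499277 502.73292132]]
[[184.69600984 428.0817681 ]]
```

View pics/g5.png

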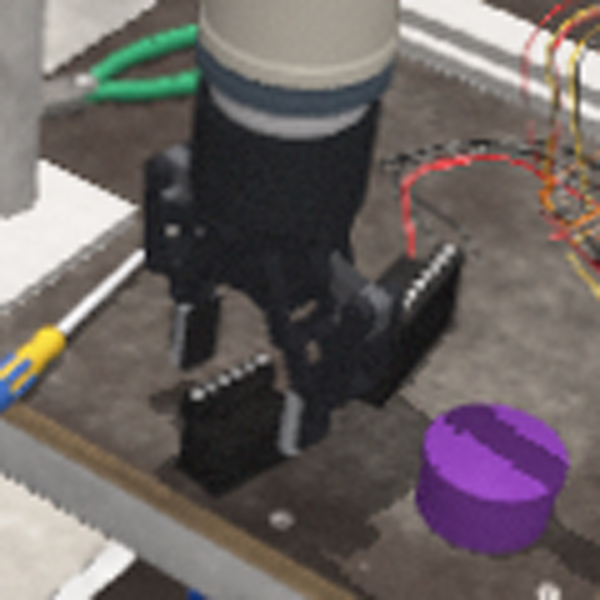

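Near tip is at (290,450), far tip at (185,365); they straddle the relay, still about 30 mm up. Projections say the offset is roughly 28 mm. I'll go down another 14 mm and compare.

Request:
{"op": "carry_out", "data": {"increments": [{"offset": [0,0,4],"turn": 0},{"offset": [0,0,8],"turn": 0},{"offset": [0,0,12],"turn": 0},{"offset": [0,0,14],"turn": 0},{"offset": [0,0,14],"turn": 0}]}}

```text
time_s: 4.63
tcp_pos: [0.4383, -0.0296, -0.0074]
orientation: [-2.438, -1.979, 0.001]
force: [0.4, 0.3, 0.2]
opening: 0.0641
finger_force: 0.0
```

```bash
python3 - <<'E'
from h import *
go(.4385,-.0305,.021,-.203); st=get_state(); print(st['force'])
s=camera("scene")
pr=lambda p:(proj('scene',p)-[310,90])*5
print('relay axis at z=0,.017,.03',pr([[.4385,-.0305,z] for z in (0,.017,.03)]).round(0).tolist())
M=R.from_rotvec(st['orientation']).as_matrix();o=st['opening']/2
for zt in (.01,.017,.024):
    p=st['tcp_pos'].copy(); p[2]=zt
    print(zt,[pr(p+M@[0,y,0]).round().tolist() for y in(-o,o)])
cv2.imwrite("pics/g6.png",cv2.resize(s[110:200,330:420],None,fx=6,fy=6,interpolation=cv2.INTER_CUBIC))
print('crop now: (p-(20,20)*5)*1.2')
E
```

```text
off [ -0.8   0.3 -28.4] turn -0.004 alt 3.138 q6 0.06 tcp [ 0.4383 -0.0296 -0.0074] yaw -0.207 open 0.0641 t 4.6333 tilt [-0.    -0.001 -1.   ]
[0.42542936 0.33096846 0.17211011]
relay axis at z=0,.017,.03 [[231.0, 456.0], [235.0, 429.0], [238.0, 408.0]]
0.01 [[[280.0, 479.0]], [[187.0, 404.0]]]
0.017 [[[281.0, 468.0]], [[188.0, 393.0]]]
0.024 [[[283.0, 457.0]], [[190.0, 382.0]]]
crop now: (p-(20,20)*5)*1.2
```

View pics/g6.png

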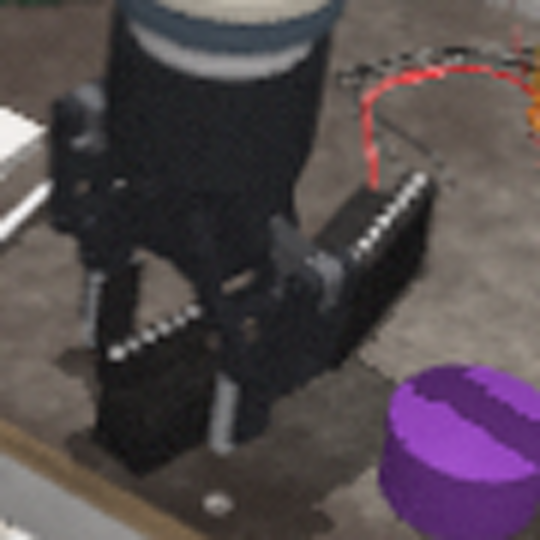

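The fingertips are now at about (238,447) in the crop, low beside the base and roughly 15 mm above the table, which confirms the 28 mm offset. Closing.

Request:
{"op": "carry_out", "data": {"increments": [{"offset": [0,0,0],"turn": 0},{"offset": [0,0,0],"turn": 0},{"offset": [0,0,0],"turn": 0},{"offset": [0,0,0],"turn": 0},{"offset": [0,0,0],"turn": 0}], "grip": 1, "squeeze": 35}}

```text
time_s: 5.1
tcp_pos: [0.4393, -0.0298, -0.006]
orientation: [2.438, 1.979, 0.001]
force: [0.4, -0.5, 2.4]
opening: 0.0322
finger_force: 35.3
```

Request:
{"op": "carry_out", "data": {"increments": [{"offset": [0,0,-10],"turn": 0},{"offset": [0,0,-40],"turn": 0},{"offset": [0,0,-80],"turn": 0},{"offset": [0,0,-100],"turn": 0},{"offset": [0,0,-100],"turn": 0}]}}

```text
time_s: 5.52
tcp_pos: [0.4415, -0.0301, 0.0999]
orientation: [2.434, 1.976, 0.01]
force: [1.0, 0.6, -0.6]
opening: 0.0319
finger_force: 35.0
```

```bash
python3 -c "
from h import *
go(.4393,.197,.095,-.107)"
```

```text
off [221.8 -48.8   4.6] turn -0.1 alt 3.042 q6 0.06 tcp [ 0.4415 -0.0301  0.0999] yaw -0.207 open 0.0319 t 5.5167 tilt [ 0.001  0.009 -1.   ]
```

Request:
{"op": "carry_out", "data": {"increments": [{"offset": [30,-7,0],"turn": -0.02},{"offset": [65,-14,0],"turn": -0.04},{"offset": [100,-22,0],"turn": -0.06},{"offset": [135,-30,0],"turn": -0.08},{"offset": [170,-37,0],"turn": -0.1}]}}

```text
time_s: 5.93
tcp_pos: [0.4366, 0.1457, 0.0928]
orientation: [-2.336, -2.1, 0.002]
force: [1.0, 0.0, -0.8]
opening: 0.0323
finger_force: 35.0
```

Request:
{"op": "carry_out", "data": {"increments": [{"offset": [25,-6,0],"turn": 0},{"offset": [45,-11,0],"turn": 0},{"offset": [53,-17,0],"turn": 0},{"offset": [53,-17,0],"turn": 0},{"offset": [53,-17,0],"turn": 0}]}}

```text
time_s: 6.35
tcp_pos: [0.4259, 0.1983, 0.0929]
orientation: [2.336, 2.1, -0.002]
force: [-0.6, -0.4, -1.2]
opening: 0.0321
finger_force: 35.0
```

```bash
python3 - <<'E'
from h import *
go(.4393,.197,.0,-.107)
E
```

```text
off [ 0.3 13.6 92.9] turn 0.001 alt -3.141 q6 0.47 tcp [0.4259 0.1983 0.0929] yaw -0.106 open 0.0321 t 6.35 tilt [-0.001 -0.001 -1.   ]
```

Request:
{"op": "carry_out", "data": {"increments": [{"offset": [0,14,20],"turn": 0},{"offset": [0,14,50],"turn": 0},{"offset": [0,14,70],"turn": 0},{"offset": [0,14,80],"turn": 0},{"offset": [0,14,80],"turn": 0}]}}

```text
time_s: 6.77
tcp_pos: [0.4386, 0.1953, 0.0105]
orientation: [-2.338, -2.096, 0.008]
force: [-0.1, 0.9, -0.5]
opening: 0.032
finger_force: 35.0
```

```bash
python3 - <<'E'
from h import *
go(.4393,.197,.0,-.107)
s=camera("scene")
print(proj('scene',[.4393,.197,.01]))
u,v=proj('scene',[.4393,.197,.03])[0].astype(int)
v0,u0=v-50,u-50; print(u0,v0)
cv2.imwrite("pics/g7.png",cv2.resize(s[v0:v0+100,u0:u0+100],None,fx=6,fy=6,interpolation=cv2.INTER_CUBIC))
a=np.array([np.cos(-.107),np.sin(-.107)]);b=np.array([-a[1],a[0]])
c=np.array([.4393,.197])
for i,j in((1,1),(1,-1),(-1,-1),(-1,1)):
    q=c+a*i*.0265+b*j*.0375; r=c+a*i*.015+b*j*.0275
    print('in',((proj('scene',[*q,.01])[0]-[u0,v0])*6).round(),'part@18mm',((proj('scene',[*r,.018])[0]-[u0,v0])*6).round())
E
```

```text
off [ 1.8  0.6 10.5] turn -0.002 alt 3.14 q6 0.46 tcp [0.4386 0.1953 0.0105] yaw -0.109 open 0.032 t 6.7667 tilt [-0.003 -0.005 -1.   ]
[[291.77778458 233.66618179]]
241 177
in [172. 352.] part@18mm [215. 341.]
in [333. 243.] part@18mm [334. 260.]
in [436. 328.] part@18mm [393. 309.]
in [274. 444.] part@18mm [274. 393.]
```

View pics/g7.png

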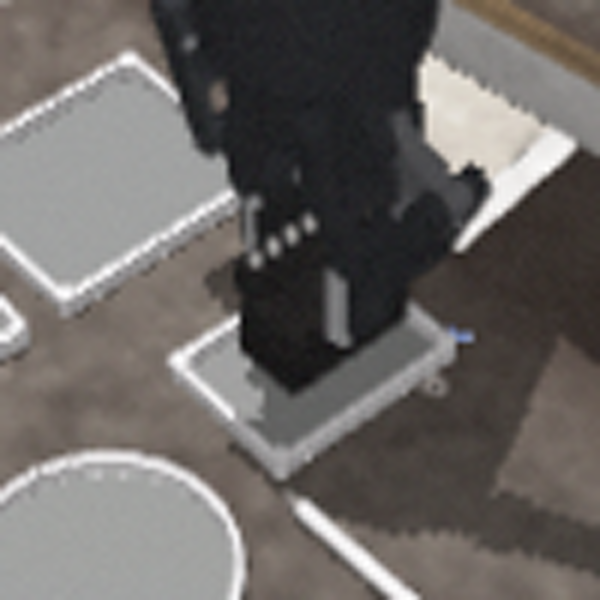

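The relay hangs in the tray opening, its lower corner at (294,392) with tray corners near (172,357) and (280,470). It sits about 4 mm too far toward -y, so I'll correct that and lower it.

Request:
{"op": "carry_out", "data": {"increments": [{"offset": [4,1,3],"turn": 0},{"offset": [4,1,7],"turn": 0},{"offset": [4,1,10],"turn": 0},{"offset": [4,1,13],"turn": 0},{"offset": [4,1,13],"turn": 0}]}}

```text
time_s: 7.23
tcp_pos: [0.4414, 0.2012, 0.0001]
orientation: [-2.337, -2.1, 0.001]
force: [-0.4, -0.6, -0.7]
opening: 0.032
finger_force: 35.0
```

Request:
{"op": "carry_out", "data": {"increments": [{"offset": [0,0,0.5],"turn": 0},{"offset": [0,0,1],"turn": 0},{"offset": [0,0,1],"turn": 0}]}}

```text
time_s: 7.48
tcp_pos: [0.4417, 0.2012, -0.0005]
orientation: [2.337, 2.1, 0.0]
force: [-0.3, -0.9, 0.0]
opening: 0.0323
finger_force: 35.0
```

Request:
{"op": "carry_out", "data": {"increments": [{"offset": [0,0,1],"turn": 0},{"offset": [0,0,2],"turn": 0},{"offset": [0,0,3],"turn": 0},{"offset": [0,0,3],"turn": 0}]}}

```text
time_s: 7.82
tcp_pos: [0.4414, 0.2011, -0.004]
orientation: [-2.337, -2.099, 0.001]
force: [-0.4, 0.1, -0.5]
opening: 0.032
finger_force: 35.0
```

Request:
{"op": "carry_out", "data": {"increments": [{"offset": [0,0,0.5],"turn": 0},{"offset": [0,0,1],"turn": 0},{"offset": [0,0,1],"turn": 0}]}}

```text
time_s: 8.07
tcp_pos: [0.4417, 0.2012, -0.0041]
orientation: [2.337, 2.1, 0.0]
force: [-2.6, -1.0, 4.5]
opening: 0.0321
finger_force: 36.0
```

Contact with the floor (+4.5 N), at the height expected. Release and rise.

Request:
{"op": "carry_out", "data": {"increments": [{"offset": [0,0,0],"turn": 0},{"offset": [0,0,0],"turn": 0},{"offset": [0,0,0],"turn": 0},{"offset": [0,0,0],"turn": 0}], "grip": -0.3}}

```text
time_s: 8.4
tcp_pos: [0.4416, 0.2012, -0.0048]
orientation: [-2.337, -2.099, 0.0]
force: [0.6, -0.3, -0.2]
opening: 0.0555
finger_force: 0.0
```

Request:
{"op": "carry_out", "data": {"increments": [{"offset": [0,0,-15],"turn": 0},{"offset": [0,0,-50],"turn": 0},{"offset": [0,0,-90],"turn": 0},{"offset": [0,0,-110],"turn": 0},{"offset": [0,0,-110],"turn": 0}]}}

```text
time_s: 8.82
tcp_pos: [0.4444, 0.2022, 0.1119]
orientation: [2.334, 2.097, 0.015]
force: [0.8, -0.2, 1.0]
opening: 0.0554
finger_force: 0.0
```

```bash
python3 - <<'E'
from h import *
# terminal centre: ridge mid + 10mm toward +x side's opposite (away from robot)
y=-1.465; n=np.array([-np.sin(y),np.cos(y)])  # perpendicular, +x world
c=np.array([.4182,-.1454])+.010*n; print('term',c)
go(*c,.1,y+np.pi/2)
E
```

```text
term [ 0.42814409 -0.14434401]
off [-346.4   20.7   10.5] turn -0.213 alt 2.929 q6 0.46 tcp [0.4444 0.2022 0.1119] yaw -0.107 open 0.0554 t 8.8167 tilt [ 0.005  0.009 -1.   ]
```

Request:
{"op": "carry_out", "data": {"increments": [{"offset": [-35,0,0],"turn": -0.05},{"offset": [-75,0,0],"turn": -0.1},{"offset": [-115,0,0],"turn": -0.15},{"offset": [-158,0,0],"turn": -0.213},{"offset": [-200,0,0],"turn": -0.213}]}}

```text
time_s: 9.23
tcp_pos: [0.4196, 0.0025, 0.1046]
orientation: [-2.095, -2.34, 0.0]
force: [1.5, 0.1, -0.2]
opening: 0.0555
finger_force: 0.0
```

Request:
{"op": "carry_out", "data": {"increments": [{"offset": [-40,-3,0],"turn": 0},{"offset": [-80,-6,0],"turn": 0},{"offset": [-120,-9,0],"turn": 0},{"offset": [-147,-11,0],"turn": 0},{"offset": [-147,-11,0],"turn": 0}]}}

```text
time_s: 9.65
tcp_pos: [0.4243, -0.1478, 0.1043]
orientation: [2.107, 2.33, -0.003]
force: [-0.0, 0.5, 0.2]
opening: 0.0555
finger_force: 0.0
```

Request:
{"op": "carry_out", "data": {"increments": [{"offset": [0,0,15],"turn": 0},{"offset": [0,0,30],"turn": 0},{"offset": [0,0,30],"turn": 0}], "grip": -0.7}}

```text
time_s: 9.9
tcp_pos: [0.4232, -0.1423, 0.0716]
orientation: [-2.097, -2.331, 0.003]
force: [-0.8, 0.6, -0.5]
opening: 0.0728
finger_force: 0.0
```

```bash
python3 - <<'E'
from h import *
go(.4281,-.1443,-.006,-1.465+np.pi/2)
E
```

```text
off [-2.8  5.  77.5] turn -0.0 alt 3.142 q6 -0.51 tcp [ 0.4232 -0.1423  0.0716] yaw 0.106 open 0.0728 t 9.9 tilt [ 0.003 -0.005 -1.   ]
```

Request:
{"op": "carry_out", "data": {"increments": [{"offset": [-2,5,10],"turn": 0},{"offset": [-2,5,35],"turn": 0},{"offset": [-2,5,55],"turn": 0},{"offset": [-2,5,70],"turn": 0},{"offset": [-2,5,77],"turn": 0}]}}

```text
time_s: 10.32
tcp_pos: [0.4295, -0.1439, -0.0039]
orientation: [-2.098, -2.335, 0.001]
force: [-0.8, -0.6, -0.1]
opening: 0.0725
finger_force: 0.0
```

Request:
{"op": "carry_out", "data": {"increments": [{"offset": [0,0,0],"turn": 0},{"offset": [0,0,0],"turn": 0}]}}

```text
time_s: 10.48
tcp_pos: [0.4307, -0.1447, -0.0011]
orientation: [2.1, 2.336, 0.0]
force: [-1.1, 0.1, 0.5]
opening: 0.0724
finger_force: 0.0
```

```bash
python3 - <<'E'
from h import *
go(.4281,-.1443,-.006,-1.465+np.pi/2); print(get_state()['force'])
E
```

```text
off [ 0.6 -2.5  4.9] turn 0.001 alt -3.141 q6 -0.51 tcp [ 0.4307 -0.1447 -0.0011] yaw 0.107 open 0.0724 t 10.4833 tilt [-0.  0. -1.]
[-1.12382797  0.13552644  0.4587689 ]
```

Request:
{"op": "carry_out", "data": {"increments": [{"offset": [0,-2,2],"turn": 0},{"offset": [0,-2,4],"turn": 0},{"offset": [0,-2,4],"turn": 0}]}}

```text
time_s: 10.73
tcp_pos: [0.4286, -0.1452, -0.0051]
orientation: [2.1, 2.335, 0.001]
force: [-0.8, 0.4, -0.4]
opening: 0.0726
finger_force: 0.0
```

Request:
{"op": "carry_out", "data": {"increments": [{"offset": [0,0,0],"turn": 0},{"offset": [0,0,0],"turn": 0},{"offset": [0,0,0],"turn": 0},{"offset": [0,0,0],"turn": 0},{"offset": [0,0,0],"turn": 0}], "grip": 1, "squeeze": 35}}

```text
time_s: 11.15
tcp_pos: [0.4286, -0.1452, -0.0051]
orientation: [2.1, 2.335, 0.0]
force: [-0.7, 0.0, 2.0]
opening: 0.035
finger_force: 36.1
```

Request:
{"op": "carry_out", "data": {"increments": [{"offset": [0,0,-10],"turn": 0},{"offset": [0,0,-40],"turn": 0},{"offset": [0,0,-80],"turn": 0},{"offset": [0,0,-120],"turn": 0},{"offset": [0,0,-120],"turn": 0}]}}

```text
time_s: 11.57
tcp_pos: [0.4315, -0.1464, 0.124]
orientation: [2.092, 2.327, 0.007]
force: [1.8, -0.4, -0.9]
opening: 0.0347
finger_force: 35.7
```

```bash
python3 - <<'E'
from h import *
go(.5603,.3039,.1,2.958-np.pi)
E
```

```text
off [434.3 175.4  23.2] turn 0.29 alt -2.852 q6 -0.51 tcp [ 0.4315 -0.1464  0.124 ] yaw 0.106 open 0.0347 t 11.5667 tilt [-0.007  0.012 -1.   ]
```

Request:
{"op": "carry_out", "data": {"increments": [{"offset": [38,4,0],"turn": 0},{"offset": [78,8,0],"turn": 0},{"offset": [118,12,0],"turn": 0},{"offset": [158,17,0],"turn": 0},{"offset": [199,21,0],"turn": 0}]}}

```text
time_s: 11.98
tcp_pos: [0.4277, 0.0566, 0.1147]
orientation: [2.101, 2.335, 0.001]
force: [2.0, -0.3, -0.5]
opening: 0.0347
finger_force: 35.7
```

Request:
{"op": "carry_out", "data": {"increments": [{"offset": [28,19,0],"turn": 0.08},{"offset": [57,38,0],"turn": 0.16},{"offset": [86,57,0],"turn": 0.24},{"offset": [117,77,0],"turn": 0.29},{"offset": [117,77,0],"turn": 0.29}]}}

```text
time_s: 12.4
tcp_pos: [0.4931, 0.1845, 0.1129]
orientation: [-2.412, -2.008, 0.0]
force: [0.3, -0.9, -1.1]
opening: 0.0349
finger_force: 35.7
```

Request:
{"op": "carry_out", "data": {"increments": [{"offset": [30,9,0],"turn": 0},{"offset": [65,19,0],"turn": 0},{"offset": [100,30,0],"turn": 0},{"offset": [135,40,0],"turn": 0},{"offset": [135,40,0],"turn": 0}]}}

```text
time_s: 12.82
tcp_pos: [0.5568, 0.3096, 0.111]
orientation: [-2.41, -2.011, 0.004]
force: [-0.3, -1.0, -1.8]
opening: 0.035
finger_force: 35.7
```

Request:
{"op": "carry_out", "data": {"increments": [{"offset": [0,0,20],"turn": 0},{"offset": [0,0,50],"turn": 0},{"offset": [0,0,75],"turn": 0},{"offset": [0,0,75],"turn": 0},{"offset": [0,0,75],"turn": 0}]}}

```text
time_s: 13.23
tcp_pos: [0.5549, 0.304, 0.0377]
orientation: [-2.415, -2.007, 0.007]
force: [0.3, 0.5, -0.3]
opening: 0.0351
finger_force: 35.7
```

```bash
python3 - <<'E'
from h import *
go(.5603,.3039,-.004,2.958-np.pi)
E
```

```text
off [ 1.   5.4 41.7] turn -0.0 alt 3.141 q6 0.63 tcp [0.5549 0.304  0.0377] yaw -0.184 open 0.0351 t 13.2333 tilt [-0.003 -0.004 -1.   ]
```

Request:
{"op": "carry_out", "data": {"increments": [{"offset": [1,5,8],"turn": 0},{"offset": [1,5,16],"turn": 0},{"offset": [1,5,24],"turn": 0},{"offset": [1,5,30],"turn": 0},{"offset": [1,5,30],"turn": 0}]}}

```text
time_s: 13.65
tcp_pos: [0.5605, 0.3045, 0.0076]
orientation: [-2.416, -2.007, 0.004]
force: [0.1, 1.2, -1.4]
opening: 0.0347
finger_force: 35.7
```

Request:
{"op": "carry_out", "data": {"increments": [{"offset": [0,0,0],"turn": 0},{"offset": [0,0,0],"turn": 0}]}}

```text
time_s: 13.82
tcp_pos: [0.5615, 0.3051, 0.0097]
orientation: [2.416, 2.008, 0.001]
force: [-0.2, 0.0, 0.3]
opening: 0.0351
finger_force: 35.7
```

```bash
python3 - <<'E'
from h import *
go(.5603,.3039,-.003,2.958-np.pi)
E
```

```text
off [-1.4 -0.9 12.7] turn -0.0 alt 3.141 q6 0.63 tcp [0.5615 0.3051 0.0097] yaw -0.184 open 0.0351 t 13.8167 tilt [ 0.  0. -1.]
```

Request:
{"op": "carry_out", "data": {"increments": [{"offset": [0,-1,3],"turn": 0},{"offset": [0,-1,6],"turn": 0},{"offset": [0,-1,9],"turn": 0},{"offset": [0,-1,11],"turn": 0},{"offset": [0,-1,11],"turn": 0}]}}

```text
time_s: 14.23
tcp_pos: [0.56, 0.305, -0.0025]
orientation: [-2.416, -2.008, 0.002]
force: [0.6, -0.1, -0.7]
opening: 0.0348
finger_force: 35.7
```

Request:
{"op": "carry_out", "data": {"increments": [{"offset": [0,0,0.7],"turn": 0},{"offset": [0,0,1.5],"turn": 0},{"offset": [0,0,1.5],"turn": 0}]}}

```text
time_s: 14.48
tcp_pos: [0.5605, 0.3052, -0.0029]
orientation: [2.416, 2.008, 0.001]
force: [0.1, -0.1, -1.8]
opening: 0.0346
finger_force: 35.7
```

Request:
{"op": "carry_out", "data": {"increments": [{"offset": [0,0,0.5],"turn": 0},{"offset": [0,0,1],"turn": 0},{"offset": [0,0,1],"turn": 0},{"offset": [0,0,1],"turn": 0}]}}

```text
time_s: 14.82
tcp_pos: [0.5606, 0.3053, -0.003]
orientation: [2.416, 2.008, 0.001]
force: [-3.0, -1.3, 5.3]
opening: 0.0349
finger_force: 36.4
```

Request:
{"op": "carry_out", "data": {"increments": [{"offset": [0,0,0.5],"turn": 0},{"offset": [0,0,1],"turn": 0},{"offset": [0,0,1],"turn": 0},{"offset": [0,0,1],"turn": 0}]}}

```text
time_s: 15.15
tcp_pos: [0.5606, 0.3053, -0.0031]
orientation: [2.416, 2.008, 0.002]
force: [-4.2, -2.4, 8.9]
opening: 0.035
finger_force: 36.9
```

Contact is clear (+9 N). Release, lift, and head to the carton.

Request:
{"op": "carry_out", "data": {"increments": [{"offset": [0,0,-1],"turn": 0},{"offset": [0,0,-1],"turn": 0},{"offset": [0,0,-1],"turn": 0},{"offset": [0,0,-1],"turn": 0}], "grip": -0.3}}

```text
time_s: 15.48
tcp_pos: [0.5603, 0.3052, -0.0046]
orientation: [-2.416, -2.008, 0.001]
force: [-0.2, 0.5, 0.3]
opening: 0.0553
finger_force: 0.0
```

Request:
{"op": "carry_out", "data": {"increments": [{"offset": [0,0,-15],"turn": 0},{"offset": [0,0,-50],"turn": 0},{"offset": [0,0,-90],"turn": 0},{"offset": [0,0,-130],"turn": 0},{"offset": [0,0,-140],"turn": 0}]}}

```text
time_s: 15.9
tcp_pos: [0.5628, 0.3063, 0.1443]
orientation: [2.414, 2.006, 0.017]
force: [-0.5, -0.6, 1.7]
opening: 0.0552
finger_force: 0.0
```

```bash
python3 - <<'E'
from h import *
go(.5014,.4339,.13,-.077)
E
```

```text
off [114.1 -83.8  14.3] turn -0.107 alt 3.035 q6 0.63 tcp [0.5628 0.3063 0.1443] yaw -0.184 open 0.0552 t 15.9 tilt [ 0.007  0.009 -1.   ]
```

Request:
{"op": "carry_out", "data": {"increments": [{"offset": [28,-21,0],"turn": -0.03},{"offset": [56,-42,0],"turn": -0.06},{"offset": [85,-63,0],"turn": -0.09},{"offset": [114,-84,0],"turn": -0.107},{"offset": [114,-84,0],"turn": -0.107}], "grip": -1}}

```text
time_s: 16.32
tcp_pos: [0.495, 0.4381, 0.135]
orientation: [-2.295, -2.14, 0.0]
force: [0.5, -0.6, -0.3]
opening: 0.0854
finger_force: 0.0
```

Request:
{"op": "carry_out", "data": {"increments": [{"offset": [0,0,0],"turn": 0},{"offset": [0,0,0],"turn": 0},{"offset": [0,0,0],"turn": 0}]}}

```text
time_s: 16.57
tcp_pos: [0.4993, 0.4316, 0.1356]
orientation: [2.306, 2.132, -0.001]
force: [0.4, -0.5, -1.0]
opening: 0.0855
finger_force: 0.0
```

```bash
python3 - <<'E'
from h import *
go(.5014,.4339,.038,-.077)
s=camera("scene"); 
u,v=proj('scene',[.5014,.4339,.098])[0].astype(int); u0,v0=u-50,v-50
st=get_state(); M=R.from_rotvec(st['orientation']).as_matrix()
print(((proj('scene',np.array([[.5014,.4339,.098]]))-[u0,v0])*6).round())
for y in(-.0425,.0425): print(((proj('scene',st['tcp_pos']+M@[0,y,.002-.028])-[u0,v0])*6).round())
cv2.imwrite("pics/g8.png",cv2.resize(s[v0:v0+100,u0:u0+100],None,fx=6,fy=6,interpolation=cv2.INTER_CUBIC))
E
```

```text
off [ 2.5  1.9 97.6] turn -0.001 alt 3.14 q6 0.74 tcp [0.4993 0.4316 0.1356] yaw -0.078 open 0.0855 t 16.5667 tilt [-0.001  0.    -1.   ]
[[301. 301.]]
[[351. 251.]]
[[183.  72.]]
```

View pics/g8.png

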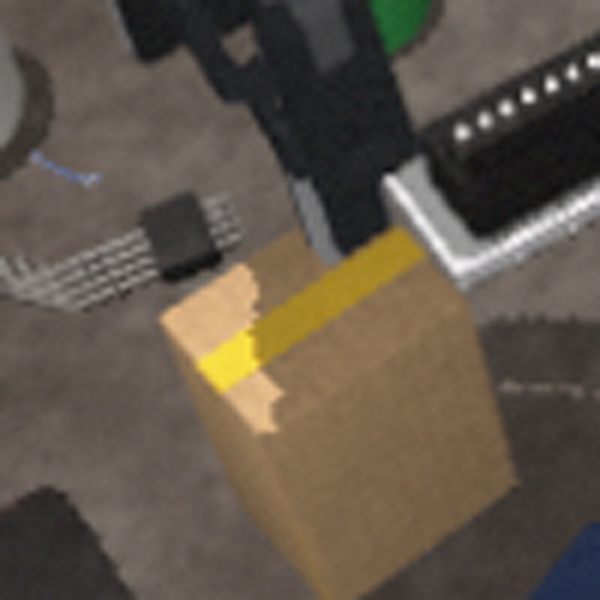

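The carton's top centre is near (313,315), predicted (301,301). The fingertip is at (340,255), near its prediction, and the terminal block sits in its tray. Descending.

Request:
{"op": "carry_out", "data": {"increments": [{"offset": [2,2,15],"turn": 0},{"offset": [2,2,40],"turn": 0},{"offset": [2,2,60],"turn": 0},{"offset": [2,2,72],"turn": 0},{"offset": [2,2,80],"turn": 0}]}}

```text
time_s: 17.03
tcp_pos: [0.5003, 0.433, 0.0525]
orientation: [-2.306, -2.133, 0.006]
force: [0.9, -0.8, -0.4]
opening: 0.0854
finger_force: 0.0
```

Request:
{"op": "carry_out", "data": {"increments": [{"offset": [0,0,4],"turn": 0},{"offset": [0,0,8],"turn": 0},{"offset": [0,0,12],"turn": 0},{"offset": [0,0,15],"turn": 0},{"offset": [0,0,15],"turn": 0}]}}

```text
time_s: 17.45
tcp_pos: [0.5009, 0.4345, 0.0409]
orientation: [2.305, 2.134, 0.001]
force: [-1.2, 0.4, 0.0]
opening: 0.0856
finger_force: 0.0
```

Request:
{"op": "carry_out", "data": {"increments": [{"offset": [0,0,0],"turn": 0},{"offset": [0,0,0],"turn": 0},{"offset": [0,0,0],"turn": 0},{"offset": [0,0,0],"turn": 0},{"offset": [0,0,0],"turn": 0}], "grip": 1, "squeeze": 35}}

```text
time_s: 17.87
tcp_pos: [0.5011, 0.4348, 0.0417]
orientation: [2.305, 2.134, 0.002]
force: [-0.9, 1.0, 2.0]
opening: 0.0574
finger_force: 39.3
```

Request:
{"op": "carry_out", "data": {"increments": [{"offset": [0,0,-10],"turn": 0},{"offset": [0,0,-30],"turn": 0},{"offset": [0,0,-60],"turn": 0},{"offset": [0,0,-90],"turn": 0},{"offset": [0,0,-90],"turn": 0}], "squeeze": 40}}

```text
time_s: 18.28
tcp_pos: [0.5028, 0.4361, 0.1394]
orientation: [2.305, 2.134, 0.017]
force: [0.3, 1.0, 0.3]
opening: 0.0571
finger_force: 43.7
```

```bash
python3 - <<'E'
from h import *
go(.5549,.1873,.13,3.019-np.pi)
E
```

```text
off [-244.1   71.     8.2] turn 0.046 alt -3.096 q6 0.74 tcp [0.5028 0.4361 0.1394] yaw -0.077 open 0.0571 t 18.2833 tilt [ 0.007  0.008 -1.   ]
```

Request:
{"op": "carry_out", "data": {"increments": [{"offset": [-28,8,0],"turn": 0.01},{"offset": [-64,18,0],"turn": 0.02},{"offset": [-100,29,0],"turn": 0.03},{"offset": [-136,39,0],"turn": 0.046},{"offset": [-170,49,0],"turn": 0.046}]}}

```text
time_s: 18.7
tcp_pos: [0.5363, 0.2593, 0.1304]
orientation: [-2.354, -2.08, 0.002]
force: [-0.2, 0.3, -1.7]
opening: 0.0571
finger_force: 43.6
```

Request:
{"op": "carry_out", "data": {"increments": [{"offset": [-25,8,0],"turn": 0},{"offset": [-50,17,0],"turn": 0},{"offset": [-73,25,0],"turn": 0},{"offset": [-73,25,0],"turn": 0},{"offset": [-73,25,0],"turn": 0}]}}

```text
time_s: 19.12
tcp_pos: [0.5525, 0.1845, 0.1306]
orientation: [-2.356, -2.077, 0.001]
force: [-0.5, 0.2, -0.7]
opening: 0.0573
finger_force: 43.6
```

Request:
{"op": "carry_out", "data": {"increments": [{"offset": [0,0,15],"turn": 0},{"offset": [0,0,35],"turn": 0},{"offset": [0,0,50],"turn": 0},{"offset": [0,0,60],"turn": 0},{"offset": [0,0,60],"turn": 0}]}}

```text
time_s: 19.53
tcp_pos: [0.5506, 0.1862, 0.0676]
orientation: [-2.351, -2.08, 0.007]
force: [0.0, 0.2, -2.4]
opening: 0.0573
finger_force: 43.6
```

```bash
python3 - <<'E'
from h import *
go(.5549,.1873,.044,3.019-np.pi)
E
```

```text
off [ 1.6  4.3 23.6] turn 0.001 alt -3.141 q6 0.39 tcp [0.5506 0.1862 0.0676] yaw -0.122 open 0.0573 t 19.5333 tilt [-0.002 -0.005 -1.   ]
```

Request:
{"op": "carry_out", "data": {"increments": [{"offset": [1,4,4],"turn": 0},{"offset": [1,4,8],"turn": 0},{"offset": [1,4,12],"turn": 0},{"offset": [1,4,12],"turn": 0},{"offset": [1,4,12],"turn": 0}]}}

```text
time_s: 19.95
tcp_pos: [0.5566, 0.1862, 0.0591]
orientation: [2.354, 2.081, 0.0]
force: [0.3, -0.5, -2.2]
opening: 0.0573
finger_force: 43.6
```

```bash
python3 - <<'E'
from h import *
go(.5549,.1873,.044,3.019-np.pi)
E
```

```text
off [ 0.9 -1.8 15.1] turn -0.0 alt 3.141 q6 0.39 tcp [0.5566 0.1862 0.0591] yaw -0.123 open 0.0573 t 19.95 tilt [ 0.  0. -1.]
```

Request:
{"op": "carry_out", "data": {"increments": [{"offset": [1,-2,4],"turn": 0},{"offset": [1,-2,8],"turn": 0},{"offset": [1,-2,12],"turn": 0},{"offset": [1,-2,13],"turn": 0},{"offset": [1,-2,13],"turn": 0}]}}

```text
time_s: 20.37
tcp_pos: [0.5542, 0.1873, 0.0451]
orientation: [-2.353, -2.08, 0.002]
force: [0.5, -0.0, -1.7]
opening: 0.0573
finger_force: 43.6
```

Request:
{"op": "carry_out", "data": {"increments": [{"offset": [0,0,0.5],"turn": 0},{"offset": [0,0,1],"turn": 0},{"offset": [0,0,1.5],"turn": 0},{"offset": [0,0,1.5],"turn": 0}]}}

```text
time_s: 20.7
tcp_pos: [0.5547, 0.1874, 0.0444]
orientation: [2.354, 2.081, 0.0]
force: [0.5, -0.6, -1.7]
opening: 0.057
finger_force: 43.6
```

Request:
{"op": "carry_out", "data": {"increments": [{"offset": [0,0,0.5],"turn": 0},{"offset": [0,0,1],"turn": 0},{"offset": [0,0,1.5],"turn": 0},{"offset": [0,0,1.5],"turn": 0}]}}

```text
time_s: 21.03
tcp_pos: [0.5548, 0.1874, 0.0437]
orientation: [2.354, 2.081, 0.001]
force: [-2.7, -0.8, 3.4]
opening: 0.0572
finger_force: 44.1
```

Request:
{"op": "carry_out", "data": {"increments": [{"offset": [0,0,0.5],"turn": 0},{"offset": [0,0,0.5],"turn": 0}]}}

```text
time_s: 21.2
tcp_pos: [0.5548, 0.1875, 0.0437]
orientation: [2.354, 2.08, 0.001]
force: [-2.9, -1.1, 6.3]
opening: 0.0572
finger_force: 44.5
```

Request:
{"op": "carry_out", "data": {"increments": [{"offset": [0,0,-1],"turn": 0},{"offset": [0,0,-1],"turn": 0},{"offset": [0,0,-1],"turn": 0},{"offset": [0,0,-1],"turn": 0},{"offset": [0,0,-1],"turn": 0}], "grip": -0.9}}

```text
time_s: 21.62
tcp_pos: [0.5546, 0.1874, 0.0431]
orientation: [-2.354, -2.081, 0.0]
force: [-0.1, 0.8, 0.7]
opening: 0.081
finger_force: 0.0
```

Request:
{"op": "carry_out", "data": {"increments": [{"offset": [0,0,-10],"turn": 0},{"offset": [0,0,-40],"turn": 0},{"offset": [0,0,-75],"turn": 0},{"offset": [0,0,-110],"turn": 0},{"offset": [0,0,-110],"turn": 0}]}}

```text
time_s: 22.03
tcp_pos: [0.5577, 0.1883, 0.1636]
orientation: [2.349, 2.077, 0.02]
force: [0.4, 0.7, 1.1]
opening: 0.0815
finger_force: 0.0
```

```bash
python3 - <<'E'
from h import *
for yw in (-.123,.6,1.0,1.4): go(.678,.185,.13,yw)
# objects near the tin, world positions
print(P('top',np.array([(350,157),(410,178),(310,211)])/1.4286,.015))
E
```

```text
off [ 11.3 119.3  35.1] turn 0.0 alt -3.142 q6 0.39 tcp [0.5577 0.1883 0.1636] yaw -0.123 open 0.0815 t 22.0333 tilt [ 0.005  0.013 -1.   ]
off [ 11.3 119.3  35.1] turn -0.723 alt 2.419 q6 0.39 tcp [0.5577 0.1883 0.1636] yaw -0.123 open 0.0815 t 22.0333 tilt [ 0.005  0.013 -1.   ]
off [ 11.3 119.3  35.1] turn -1.123 alt 2.019 q6 0.39 tcp [0.5577 0.1883 0.1636] yaw -0.123 open 0.0815 t 22.0333 tilt [ 0.005  0.013 -1.   ]
off [ 11.3 119.3  35.1] turn -1.523 alt 1.619 q6 0.39 tcp [0.5577 0.1883 0.1636] yaw -0.123 open 0.0815 t 22.0333 tilt [ 0.005  0.013 -1.   ]
[[0.79043725 0.2282049 ]
 [0.74321467 0.10576798]
 [0.67698163 0.30997577]]
```

Request:
{"op": "carry_out", "data": {"increments": [{"offset": [3,30,0],"turn": 0},{"offset": [6,62,0],"turn": 0},{"offset": [9,95,0],"turn": 0},{"offset": [11,119,0],"turn": 0},{"offset": [11,119,0],"turn": 0}], "grip": -1}}

```text
time_s: 22.45
tcp_pos: [0.677, 0.1826, 0.1506]
orientation: [-2.355, -2.078, 0.003]
force: [0.9, -0.3, -1.3]
opening: 0.0856
finger_force: 0.0
```

Request:
{"op": "carry_out", "data": {"increments": [{"offset": [0,0,20],"turn": 0},{"offset": [0,0,50],"turn": 0},{"offset": [0,0,80],"turn": 0},{"offset": [0,0,100],"turn": 0},{"offset": [0,0,100],"turn": 0}]}}

```text
time_s: 22.87
tcp_pos: [0.6706, 0.1832, 0.0471]
orientation: [-2.35, -2.078, 0.013]
force: [-0.8, 0.2, -1.5]
opening: 0.0854
finger_force: 0.0
```

```bash
python3 - <<'E'
from h import *
print(P('scene',np.array([(314.5,246)])/1.4286,.036))
go(.678,.185,-.007,-.123)
# red lid centroid in scene now
s=cv2.cvtColor(camera('scene'),cv2.COLOR_BGR2HSV)
m=cv2.inRange(s,(0,150,80),(6,255,255))|cv2.inRange(s,(174,150,80),(180,255,255))
n,l,st,c=cv2.connectedComponentsWithStats(m)
for i in range(1,n):
    if st[i,4]>60: print(st[i],c[i],P('scene',[c[i]],.036))
E
```

```text
[[0.66946162 0.18647851]]
off [ 2.8  7.6 54. ] turn 0.0 alt -3.141 q6 0.34 tcp [0.6706 0.1832 0.0471] yaw -0.123 open 0.0854 t 22.8667 tilt [-0.003 -0.009 -1.   ]
[436 111  35  24 153] [453.11111111 123.24183007] [[ 0.35751974 -0.35271608]]
[471 134  23  65 275] [484.56       164.63636364] [[ 0.22336052 -0.24997906]]
[209 150  15  11  97] [216.1443299  154.92783505] [[0.72360828 0.15157933]]
[206 163  28  20 435] [218.93333333 172.80689655] [[0.66998817 0.18973254]]
[394 235  19  13 102] [401.2745098  241.79411765] [[0.25064954 0.08554807]]
[386 261  20  12 104] [394.875      266.65384615] [[0.22789879 0.14462465]]
[312 279  35  32 348] [327.04597701 293.47988506] [[0.28668486 0.2740744 ]]
```

Request:
{"op": "carry_out", "data": {"increments": [{"offset": [3,5,0],"turn": 0},{"offset": [3,5,0],"turn": 0},{"offset": [3,5,0],"turn": 0},{"offset": [3,5,0],"turn": 0}]}}

```text
time_s: 23.25
tcp_pos: [0.6805, 0.1864, 0.0558]
orientation: [2.352, 2.08, 0.005]
force: [0.1, -0.2, -0.5]
opening: 0.0855
finger_force: 0.0
```

```bash
python3 -c "
from h import *
go(.675,.186,-.007,-.123)"
```

```text
off [-1.2 -5.6 62.7] turn 0.0 alt -3.141 q6 0.34 tcp [0.6805 0.1864 0.0558] yaw -0.123 open 0.0855 t 23.25 tilt [ 0.001  0.003 -1.   ]
```

Request:
{"op": "carry_out", "data": {"increments": [{"offset": [-1,-5.5,3],"turn": 0},{"offset": [-1,-5.5,8],"turn": 0},{"offset": [-1,-5.5,14],"turn": 0},{"offset": [-1,-5.5,20],"turn": 0},{"offset": [-1,-5.5,20],"turn": 0}]}}

```text
time_s: 23.67
tcp_pos: [0.6727, 0.1855, 0.0307]
orientation: [-2.353, -2.08, 0.005]
force: [-0.2, 0.3, -0.6]
opening: 0.0852
finger_force: 0.0
```

Request:
{"op": "carry_out", "data": {"increments": [{"offset": [0,0,6],"turn": 0},{"offset": [0,0,12],"turn": 0},{"offset": [0,0,18],"turn": 0},{"offset": [0,0,24],"turn": 0},{"offset": [0,0,30],"turn": 0}]}}

```text
time_s: 24.08
tcp_pos: [0.6737, 0.1858, 0.0025]
orientation: [-2.354, -2.081, 0.001]
force: [0.5, 0.2, 0.4]
opening: 0.0855
finger_force: 0.0
```

```bash
python3 -c "
from h import *
go(.675,.186,-.007,-.123);print(get_state()['force'])"
```

```text
off [0.4 1.2 9.5] turn 0.0 alt -3.142 q6 0.34 tcp [0.6737 0.1858 0.0025] yaw -0.123 open 0.0855 t 24.0833 tilt [-0. -0. -1.]
[0.47738294 0.24345972 0.39653882]
```

Request:
{"op": "carry_out", "data": {"increments": [{"offset": [0,1,3],"turn": 0},{"offset": [0,1,6],"turn": 0},{"offset": [0,1,10],"turn": 0},{"offset": [0,1,10],"turn": 0},{"offset": [0,1,10],"turn": 0}]}}

```text
time_s: 24.5
tcp_pos: [0.6748, 0.1857, -0.0068]
orientation: [-2.354, -2.081, 0.0]
force: [-0.2, 0.3, 0.0]
opening: 0.0854
finger_force: 0.0
```

Request:
{"op": "carry_out", "data": {"increments": [{"offset": [0,0,0],"turn": 0},{"offset": [0,0,0],"turn": 0},{"offset": [0,0,0],"turn": 0},{"offset": [0,0,0],"turn": 0}], "grip": 1, "squeeze": 35}}

```text
time_s: 24.83
tcp_pos: [0.6755, 0.1858, -0.0055]
orientation: [2.353, 2.08, 0.002]
force: [-0.8, -0.2, 4.2]
opening: 0.0636
finger_force: 39.2
```

Request:
{"op": "carry_out", "data": {"increments": [{"offset": [0,0,-10],"turn": 0},{"offset": [0,0,-40],"turn": 0},{"offset": [0,0,-80],"turn": 0},{"offset": [0,0,-120],"turn": 0},{"offset": [0,0,-150],"turn": 0}], "squeeze": 45}}

```text
time_s: 25.25
tcp_pos: [0.675, 0.1857, 0.1474]
orientation: [2.353, 2.08, 0.003]
force: [1.7, 0.6, 0.6]
opening: 0.0639
finger_force: 49.9
```

Request:
{"op": "carry_out", "data": {"increments": [{"offset": [0,0,0],"turn": 0},{"offset": [0,0,0],"turn": 0}]}}

```text
time_s: 25.42
tcp_pos: [0.676, 0.186, 0.1472]
orientation: [2.352, 2.079, 0.008]
force: [-0.0, -0.0, -1.5]
opening: 0.0634
finger_force: 50.0
```

```bash
python3 -c "
from h import *
go(.4295,.310,.14,-.123);print(get_state()['finger_force'])"
```

```text
off [  92.9 -259.9    6. ] turn 0.0 alt -3.142 q6 0.34 tcp [0.676  0.186  0.1472] yaw -0.123 open 0.0634 t 25.4167 tilt [ 0.002  0.005 -1.   ]
49.959978461265564
```

Request:
{"op": "carry_out", "data": {"increments": [{"offset": [11,-30,0],"turn": 0},{"offset": [23,-64,0],"turn": 0},{"offset": [35,-98,0],"turn": 0},{"offset": [47,-132,0],"turn": 0},{"offset": [59,-166,0],"turn": 0}]}}

```text
time_s: 25.83
tcp_pos: [0.5146, 0.2645, 0.1402]
orientation: [-2.353, -2.079, 0.008]
force: [-0.2, 0.5, -0.3]
opening: 0.0633
finger_force: 50.0
```

Request:
{"op": "carry_out", "data": {"increments": [{"offset": [12,-34,0],"turn": 0},{"offset": [23,-64,0],"turn": 0},{"offset": [34,-94,0],"turn": 0},{"offset": [34,-94,0],"turn": 0},{"offset": [34,-94,0],"turn": 0}]}}

```text
time_s: 26.25
tcp_pos: [0.4263, 0.3101, 0.1414]
orientation: [-2.351, -2.084, 0.005]
force: [-0.1, 0.3, -0.9]
opening: 0.0638
finger_force: 50.1
```

Request:
{"op": "carry_out", "data": {"increments": [{"offset": [0,0,20],"turn": 0},{"offset": [0,0,50],"turn": 0},{"offset": [0,0,80],"turn": 0},{"offset": [0,0,105],"turn": 0},{"offset": [0,0,105],"turn": 0}]}}

```text
time_s: 26.67
tcp_pos: [0.4251, 0.3065, 0.0302]
orientation: [-2.354, -2.078, 0.021]
force: [-1.0, -0.4, -2.5]
opening: 0.0635
finger_force: 50.2
```

Request:
{"op": "carry_out", "data": {"increments": [{"offset": [0,0,0],"turn": 0},{"offset": [0,0,0],"turn": 0}]}}

```text
time_s: 26.83
tcp_pos: [0.4291, 0.3097, 0.0394]
orientation: [2.354, 2.08, 0.001]
force: [0.8, 0.7, -1.0]
opening: 0.0635
finger_force: 50.2
```

```bash
python3 - <<'E'
from h import *
go(.4295,.310,-.004,-.123)
st=get_state()
zb=st['tcp_pos'][2]+.006  # tin bottom height
print('tray px',proj('scene',[.4295,.310,.01]),'lid expected at tcp',proj('scene',[*st['tcp_pos'][:2],zb+.036]))
im=camera('scene'); s=cv2.cvtColor(im,cv2.COLOR_BGR2HSV)
m=cv2.inRange(s,(0,150,60),(6,255,255))|cv2.inRange(s,(174,150,60),(180,255,255))
n,l,t,c=cv2.connectedComponentsWithStats(m)
for i in range(1,n):
    if t[i,4]>40: print(t[i],c[i])
u,v=proj('scene',[.4295,.310,.03])[0].astype(int); u0,v0=u-50,v-50;print(u0,v0)
cv2.imwrite("pics/g9.png",cv2.resize(im[v0:v0+100,u0:u0+100],None,fx=6,fy=6,interpolation=cv2.INTER_CUBIC))
E
```

```text
off [ 0.3  0.3 43.4] turn -0.001 alt 3.141 q6 0.68 tcp [0.4291 0.3097 0.0394] yaw -0.124 open 0.0635 t 26.8333 tilt [ 0.     0.001 -1.   ]
tray px [[256.49990444 269.87589409]] lid expected at tcp [[254.33933929 247.10267462]]
[528  12  19   7  80] [537.1375  14.8625]
[471 134  23  65 279] [484.57706093 164.53046595]
[209 152   9   9  54] [212.96296296 155.94444444]
[394 235  19  14 110] [401.36363636 242.02727273]
[238 236  23  29 484] [249.34090909 251.65495868]
[386 261  20  12 109] [394.69724771 266.72477064]
[312 279  34  32 351] [327.04843305 293.43019943]
205 213
```

Left edge of the lid is where expected to within about 3 mm (238 seen, about 236 projected), so I'll lower it.

Request:
{"op": "carry_out", "data": {"increments": [{"offset": [0,0,7],"turn": 0},{"offset": [0,0,14],"turn": 0},{"offset": [0,0,21],"turn": 0},{"offset": [0,0,30],"turn": 0},{"offset": [0,0,36],"turn": 0}]}}

```text
time_s: 27.3
tcp_pos: [0.4277, 0.3096, 0.0009]
orientation: [-2.353, -2.081, 0.002]
force: [1.0, -0.6, -1.8]
opening: 0.0638
finger_force: 50.2
```

Request:
{"op": "carry_out", "data": {"increments": [{"offset": [0,0,1],"turn": 0},{"offset": [0,0,2],"turn": 0},{"offset": [0,0,3],"turn": 0},{"offset": [0,0,4],"turn": 0},{"offset": [0,0,4],"turn": 0}]}}

```text
time_s: 27.72
tcp_pos: [0.4284, 0.31, -0.0014]
orientation: [2.354, 2.081, 0.001]
force: [0.8, -0.1, -1.1]
opening: 0.0634
finger_force: 50.2
```

Request:
{"op": "carry_out", "data": {"increments": [{"offset": [0,0,0.7],"turn": 0},{"offset": [0,0,1.5],"turn": 0},{"offset": [0,0,1.5],"turn": 0}]}}

```text
time_s: 27.97
tcp_pos: [0.4283, 0.3099, -0.0031]
orientation: [-2.354, -2.081, -0.0]
force: [0.4, -0.3, -1.8]
opening: 0.0635
finger_force: 50.2
```

Request:
{"op": "carry_out", "data": {"increments": [{"offset": [0,0,0.5],"turn": 0},{"offset": [0,0,1],"turn": 0},{"offset": [0,0,1],"turn": 0}]}}

```text
time_s: 28.22
tcp_pos: [0.4283, 0.3099, -0.0034]
orientation: [2.354, 2.081, 0.0]
force: [-3.0, -1.3, 4.8]
opening: 0.0639
finger_force: 50.8
```

Request:
{"op": "carry_out", "data": {"increments": [{"offset": [0,0,0.5],"turn": 0},{"offset": [0,0,1],"turn": 0},{"offset": [0,0,1],"turn": 0}]}}

```text
time_s: 28.47
tcp_pos: [0.4283, 0.3099, -0.0034]
orientation: [2.354, 2.081, 0.001]
force: [-5.3, -3.7, 9.4]
opening: 0.0634
finger_force: 51.4
```

Request:
{"op": "carry_out", "data": {"increments": [{"offset": [0,0,-1.5],"turn": 0},{"offset": [0,0,-1.5],"turn": 0},{"offset": [0,0,-1.5],"turn": 0},{"offset": [0,0,-1.5],"turn": 0}], "grip": -1}}

```text
time_s: 28.8
tcp_pos: [0.4282, 0.3098, -0.0039]
orientation: [-2.354, -2.081, 0.0]
force: [0.5, 0.4, 1.0]
opening: 0.0852
finger_force: 0.0
```

Request:
{"op": "carry_out", "data": {"increments": [{"offset": [0,0,-15],"turn": 0},{"offset": [0,0,-50],"turn": 0},{"offset": [0,0,-90],"turn": 0},{"offset": [0,0,-130],"turn": 0},{"offset": [0,0,-160],"turn": 0}]}}

```text
time_s: 29.22
tcp_pos: [0.4287, 0.3101, 0.1598]
orientation: [2.353, 2.08, 0.005]
force: [0.8, 0.8, 0.5]
opening: 0.0852
finger_force: 0.0
```

Request:
{"op": "carry_out", "data": {"increments": [{"offset": [-40,0,0],"turn": 0},{"offset": [-80,0,0],"turn": 0},{"offset": [-120,0,0],"turn": 0},{"offset": [-160,0,0],"turn": 0},{"offset": [-200,0,0],"turn": 0}]}}

```text
time_s: 29.63
tcp_pos: [0.4031, 0.1099, 0.1561]
orientation: [2.353, 2.082, 0.0]
force: [-0.1, -0.7, -0.0]
opening: 0.0855
finger_force: 0.0
```

Request:
{"op": "carry_out", "data": {"increments": [{"offset": [-40,0,0],"turn": 0},{"offset": [-80,0,0],"turn": 0},{"offset": [-120,0,0],"turn": 0},{"offset": [-160,0,0],"turn": 0},{"offset": [-180,0,0],"turn": 0}]}}

```text
time_s: 30.05
tcp_pos: [0.3807, -0.0707, 0.1563]
orientation: [2.356, 2.076, -0.001]
force: [1.0, 0.3, -0.2]
opening: 0.0855
finger_force: 0.0
```

```bash
python3 - <<'E'
from h import *
t=camera('top'); s=camera('scene')
a=cv2.resize(t[130:265,185:285],None,fx=4,fy=4,interpolation=cv2.INTER_CUBIC)
b=cv2.resize(s[165:300,175:275+50],None,fx=2.66,fy=4,interpolation=cv2.INTER_CUBIC)
print(a.shape,b.shape); cv2.imwrite('pics/fin.png',np.hstack([a,b])); print(get_state()['tcp_pos'])
E
```

```text
(540, 400, 3) (540, 399, 3)
[ 0.38111957 -0.07002401  0.15618484]
```

View pics/fin.png

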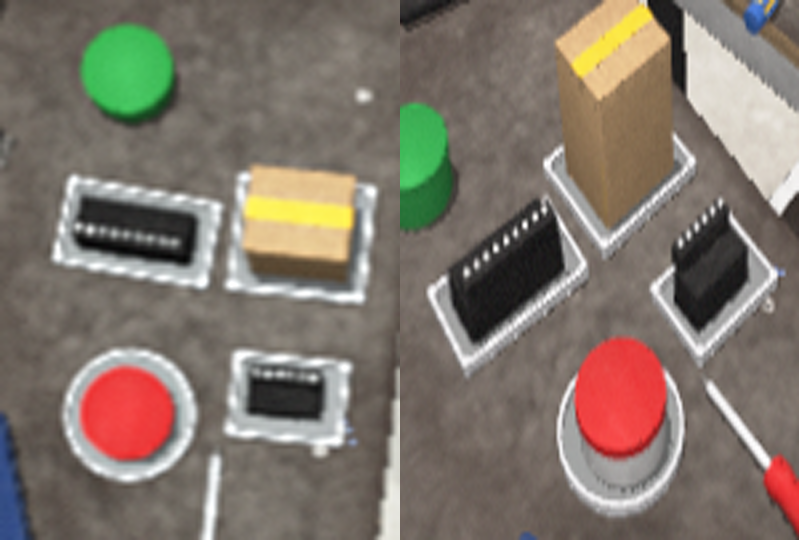

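Both views show all four parts upright inside their trays with grey floor visible around them: terminal block (135,228), carton (300,220), tin (128,413) and relay (287,392). The screwdriver is undisturbed. Handing in.

```bash
python3 -c "
from workcell import *
print(hand_in())"
```

```text
the job is handed in; nothing more can be done
None
```

The relay base, terminal block, carton and grease tin are each upright in their own tray and released, the hex keys and red screwdriver were left alone, and the job was handed in at about 30 s.

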